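# Fit the jig's stop plate and hold the block in its corner

## Robot

A 6-joint arm with a two-finger parallel gripper is mounted at the origin on the work surface. World frame = base frame: x ahead of the robot, y to its left, z up, the work surface at z = 0. Lengths are in m, angles in rad, forces in N, time in s.
With the tool pointing down it reaches from about 0.275 to 0.825 m from the base axis. Payload 4.9 kg.
Tool frame: the origin (TCP) lies midway between the tips of the shut fingers; the grasp point (between the pads) lies 19 mm behind it (grip_point_offset is the distance from the TCP to the grasp point, in m); z points along the fingers, y is the line along which they close (so a half turn about z gives the same grasp; the last joint's range is limited). The gripper opens to 85 mm and grips with 20 to 120 N. Pads are 22 mm wide; open, the fingers measure 114 mm over their backs; the gripper's body (76 mm by 85 mm) begins 54 mm behind the grasp point. The pads swing forward as they close: fully open they stand 13 mm farther back than shut.
Start: joints at [1.093, 0.326, -0.193, 1.052, 0, 1.437], TCP at [0.185, 0.518, 0.231] pointing down, gripper open.
Joint ranges: [-2.65, 2.65], [-0.97, 1.79], [-1.3, 1.35], [-1.93, 2.1], [-1.47, 1.37], [-3.14, 3.14]. Speed limits (rad/s): [2.57, 2.57, 3.14, 3.14, 3.14, 3.14].

## Interface

Orientations are given as a rotation vector (axis times angle).
In Python, from cell import * gives the robot as it stands. Calls block until the motion is done:
- movep(position, orientation): joint-space move of the TCP to a pose.
- move_l(position, velocity=0.15, rot=None, until_force=None): straight line of the TCP; rot=None keeps the orientation; velocity is the mean speed in m/s. With until_force (N) it stops when the force on the tool has changed by that much, and returns True; else False.
- set_joints(angles): joint-space move.
- let_go() and grab(newtons=None): open the fingers fully, or close them until they stop; newtons is the grip in N (None keeps the last).
- sleep(seconds).
- ik(position, orientation): joint angles nearest the present ones, or None.
- get_state(): the state.
- grab_frame(name): name is "scene" or "top" or "wrist"; returns a dict with "img" (480x640x3 uint8, red, green, blue), "fx", "fy", "cx", "cy" (pixels), "cam_to_world" (4x4, takes a point from camera to world coordinates); the wrist camera has in their place "T_tool_cam" (4x4, takes a point from camera to tool coordinates, whose origin is the TCP and whose axes are the flange's). Camera axes: x right, y down, z forward; pixel columns grow to the right and rows downward; lengths in m; the calibration is good to about 2 mm. A picture is of the moment at which its call begins: read the wrist's pose just before it. There is no depth.
A pose or a line that the arm cannot do raises MotionError and nothing moves.
- sign_off(): hands the job in; it is judged then, once.
Trained networks look in the newest picture that a camera, given by its name, has taken for a name from the list of things; names that differ only in an ending like _2 or _b are one class to them, and where a whole thing is asked for, a point or a joint stands for the part that bears it (a point fixed in the world has none). Each returns a list of dicts, best first, with "score" (0 to 1); they miss things now and then, are a little off and sometimes report something else, mostly with a low value. They report only what shows in the picture. A call takes as long as a camera call. They do not tell look-alikes from the thing itself.
- spot_in(camera, name): "centre" ([column, row] in pixels, amid what is visible of it).
- silhouettes(camera, name): "mask" (480x640 bool, what is visible of it) and "centre" ([column, row] in pixels, amid what is visible of it).
- tip_of(camera, name): "centre" ([column, row] in pixels: a listed point, or the origin of a listed thing).
The state is a dict: "clock": time; "q": joint angles; "joint_velocities": joint speeds; "tau": joint torques, N m; "position": TCP position; "eef_rot": TCP orientation; "contact_force": force on the tool from outside, world axes, zero at the start; "wrist_torque": the same for the moment, N m; "finger_gap": opening from 0.0 (shut) to 1.0 (fully open); "grasp_force": force on a finger pad.
Only numpy, scipy, OpenCV 4.12 (cv2) and the standard library are available. Lean on these libraries where they do the work, as an engineer would, in place of code of your own. Each camera call takes 0.05 s, during which the arm holds its last target. There are 200 camera calls.

## Task

Take the aluminium stop plate out of its wooden stand, slide it all the way down into the slot of the blue drilling jig and let go of it. Then set the pale wooden block on the jig's blue bed and press it into the corner, one of its wide sides flat against the low dark fence and one end against the stop plate, as if it were about to be drilled: finish while still holding it, pressing steadily against both with several newtons each. Leave everything else on the bench as it is.

Things in the scene. Friction and masses are not known exactly. Their poses are not given: they have to be found in the camera images.
- jig: Drilling jig fixed to the bench, may be turned up to 23 degrees. Origin: underside, z up. Blue bed with its top 30 mm above the bench, from x -85 to 95 mm and y -85 to 50 mm. The low fence stands along the bed's +x side, the slot runs along its +y side (slot long direction = jig x) and behind the slot (y 62.4 to 88 mm) a pale wall stands 50 mm above the bench (20 mm above the bed).
- slot (a point): Centre of the slot's floor, 5 mm above the bench, at (30, 56.2, 5) mm in the jig; axes as the jig. The slot is 96 mm along x, 12.4 mm along y and 25 mm deep below the bed, its long edges chamfered 3 mm, and so is the inner top edge of the pale wall.
- corner (a point): Point on the bed's top (30 mm above the bench), at (65, 50, 30) mm in the jig, axes as the jig: the fence's inner face lies in the plane x = 0 of this point (the block comes from -x) and the slot's front edge at y = 0 (the block comes from -y). With the plate in place the plate's near face lies at y = 0 to 2.4 mm; pushed by the block it backs onto the pale wall (y = 2.4 mm).
- fence: The low dark wood fence fixed on the bed, 20 mm thick (x), 126 mm long (y), 14 mm high. Origin: centre of its underside, on the bed; axes as the jig. The wood rubs (friction roughly 0.5 to 1): a block pressed hard down on the bed, or hard on one stop, can feel blocked before it reaches the other; bed, fence and seated plate are rigid.
- stand: Dark wooden stand, fixed, 110 (x) x 100 (y) x 40 mm high, origin at the underside centre. Two slots along its x, 28 mm deep, floor 12 mm above the bench, at y = +25 mm (stop plate) and y = -25 mm (spacer). It may be on the left or the right of the jig.
- stop_plate: Loose aluminium plate with two red dots near its top corners, 90 mm wide (x), 10 mm thick (y), 95 mm tall (z), about 0.23 kg; origin at the centre of its underside. It stands upright in the stand, its underside 12 mm above the bench, so its top is at 107 mm; either face may look either way in the jig's slot. Seated in the slot its top is 100 mm above the bench (70 mm above the bed); it has about 1 mm play each side and may lean by a few degrees until it is pressed.
- block: Loose pale maple block with a thin black cross on top, 45 mm (x) x 75 mm (y) x 60 mm tall (z), 0.1 to 0.2 kg, standing on the bench; origin at the centre of its underside. Its wide sides (75 x 60 mm) are the faces across its x, its ends (45 x 60 mm) those across its y. Either way round is good in the jig: there its x lies along the jig's x.
- spacer: Bystander: plywood plate 80 x 10 x 50 mm tall in the stand's other slot (its top 62 mm above the bench); origin underside centre.
- offcut: Bystander: dark wood offcut 50 x 90 x 35 mm tall behind the jig; origin underside centre.
- nut_can: Bystander: steel can, 66 mm across, 85 mm tall, behind the jig; origin underside centre.
- screwdriver: Bystander: yellow-handled screwdriver lying behind the jig, about 30 mm high.
There are look-alikes about, which are no part of the job. There is more than one size of the stop_plate; the one meant has the size given above. There is more than one size of the block; the one meant has the size given above.

How it is judged:
By the outcome, as a careful person would: the job done as asked, in the order asked, and still so for the second after the job is handed in, while the arm keeps its last pose, push and grip.
It also fails if it takes over 72 s, if anything falls off the work surface, if the arm or the gripper's body presses on something with over 40 N, if the wrist force passes 120 N, or if a joint passes its speed limit or range.

## Working session

There is one attempt and no reset: what is moved stays moved. The work goes in short steps, each a Python script; the robot and the scene stay as the last script left them, time stands still between calls to the robot, and variables do not carry over. Pictures are saved under pics/ and viewed, at most 10 in all, crops included, and the job is handed in when it is done.

```bash
mkdir -p pics; ls; python3 - <<'E'
from cell import *
import cv2
for c in ["top","scene"]:
    f=grab_frame(c); cv2.imwrite(f"pics/{c}0.png",f["img"][:,:,::-1])
    print(c,f["fx"],f["fy"],f["cx"],f["cy"],f["cam_to_world"])
    for n in ["jig","slot","corner","fence","stand","stop_plate","block","spacer"]:
        for fn in (spot_in,tip_of):
            print(n,fn.__name__,[(d["centre"],round(d["score"],2)) for d in fn(c,n)])
print(get_state())
E
```

```text
pics
top 488.0926533993018 488.0926533993018 313.9959743928094 238.31518452440991 [[ 0.01817323 -0.99098446  0.13273859  0.3848341 ]
 [-0.99983105 -0.01764598  0.00514744  0.0268094 ]
 [-0.00275873 -0.13280971 -0.99113772  1.00294971]
 [ 0.          0.          0.          1.        ]]
jig call []
jig call [([335.8, 232.0], 0.78)]
slot call [([338.4, 227.7], 0.91), ([343.0, 116.2], 0.72)]
slot call [([310.6, 217.8], 0.75)]
corner call [([333.4, 227.1], 0.58)]
corner call [([310.9, 195.2], 0.93)]
fence call [([345.5, 190.8], 0.59)]
fence call [([346.0, 189.9], 0.77)]
stand call [([485.6, 285.2], 0.67), ([476.6, 162.2], 0.61), ([496.0, 283.9], 0.28)]
stand call [([493.2, 285.3], 0.87)]
stop_plate call [([424.9, 309.2], 0.63), ([496.1, 284.8], 0.61)]
stop_plate call [([418.1, 309.4], 0.86), ([486.5, 285.9], 0.69)]
block call [([160.7, 286.2], 0.75), ([138.9, 362.3], 0.59)]
block call [([165.1, 287.0], 0.83), ([146.4, 357.9], 0.63)]
spacer call [([515.9, 285.4], 0.64)]
spacer call [([508.8, 282.2], 0.88)]
scene 456.8418952699497 456.8418952699497 325.8966631389097 244.1543002826606 [[-0.
[... 986 characters left out ...]
6.3], 0.39)]
{'clock': 1.7, 'q': array([ 1.09277377e+00,  3.26219125e-01, -1.92598918e-01,  1.05199445e+00,
        9.96953787e-06,  1.43662140e+00]), 'joint_velocities': array([-0.00074815, -0.00118863,  0.0004977 ,  0.00013908,  0.00042331,
        0.00030152]), 'tau': array([-7.17677922e-04, -4.43318653e+01,  2.62756491e+01,  1.03155864e-03,
       -1.33814656e-04, -1.17283642e-05]), 'position': array([0.1853937 , 0.51783192, 0.23127082]), 'eef_rot': array([-5.37455301e-01, -3.09526346e+00,  1.94885538e-05]), 'contact_force': array([-0.47641601,  0.52079913,  0.18354504]), 'wrist_torque': array([ 0.04524293, -0.04310368,  0.00278105]), 'grasp_force': 0.0, 'finger_gap': 0.9991594672018481}
```

View pics/top0.png

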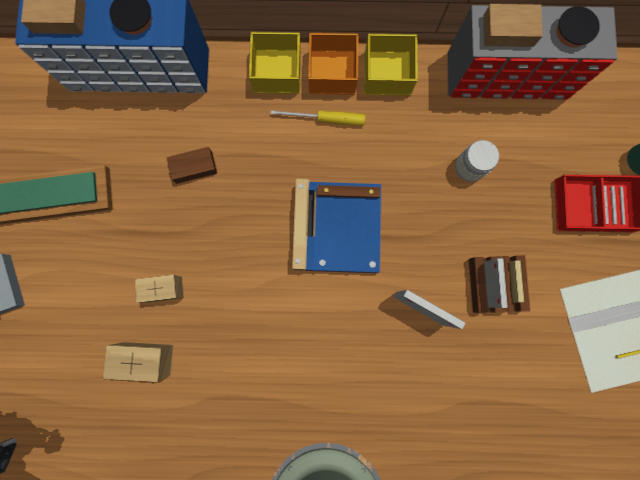

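View pics/scene0.png

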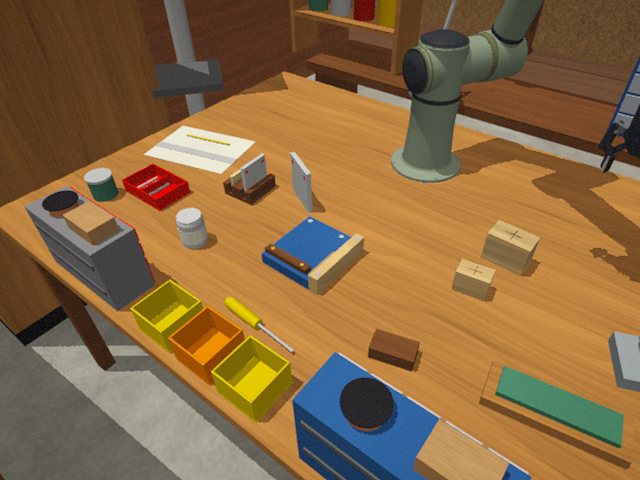

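Top view: the stand is on the right at (497,285) holding a plate (bright top about (503,283)) and the spacer (517,283). A free look-alike plate is at (430,308). The jig is at (340,228), with the fence at the top and the pale wall at the left. Two blocks are at (156,288) and (133,363). Next I'll take close looks with the wrist camera.

```bash
cat > h.py <<'E'
from cell import *
import numpy as np, cv2
from scipy.spatial.transform import Rotation as R
def down(yaw): # tool down, tool y along world y turned by yaw
    return (R.from_euler('z',yaw)*R.from_rotvec([0,-np.pi,0])).as_rotvec()
def shot(cam,name=None):
    s=get_state(); f=grab_frame(cam)
    if cam=="wrist":
        T=np.eye(4); T[:3,:3]=R.from_rotvec(s["eef_rot"]).as_matrix(); T[:3,3]=s["position"]
        f["cam_to_world"]=T@f["T_tool_cam"]
    if name: cv2.imwrite(f"pics/{name}.png",f["img"][:,:,::-1]); np.savez(f"pics/{name}.npz",**f)
    return f
def p2w(f,px,z):
    px=np.atleast_2d(px).astype(float); C=f["cam_to_world"]
    d=np.c_[(px[:,0]-f["cx"])/f["fx"],(px[:,1]-f["cy"])/f["fy"],np.ones(len(px))]@C[:3,:3].T
    return C[:3,3]+d*((z-C[2,3])/d[:,2])[:,None]
def w2p(f,P):
    C=f["cam_to_world"]; p=(np.atleast_2d(P)-C[:3,3])@C[:3,:3]
    return np.c_[f["fx"]*p[:,0]/p[:,2]+f["cx"],f["fy"]*p[:,1]/p[:,2]+f["cy"]]
E
python3 - <<'E'
from h import *
f=shot("top","top1")
for n,px,z in [("plate",(503,283),.107),("stand",(497,285),.04),("blkA",(156,288),.06),("blkB",(133,363),.06),("jig",(340,228),.03),("loose",(435,309),.1)]: print(n,p2w(f,px,z)[0].round(3))
w=grab_frame("wrist"); print(w["T_tool_cam"].round(4),w["fx"])
def go(x,y,z=.33,name=None):
    for yaw in (0,):
        # put the camera over the point
        T=w["T_tool_cam"]; M=R.from_rotvec(down(yaw)).as_matrix(); off=M@T[:3,3]
        movep([x-off[0],y-off[1],z],down(yaw)); return shot("wrist",name)
P=lambda px,z:p2w(f,px,z)[0]
for nm,px,z in [("w_blk",(148,320),.06),("w_jig",(340,228),.03),("w_stand",(495,284),.1)]:
    p=P(px,z)
    try: g=go(p[0],p[1],.33,nm); print(nm,g["cam_to_world"][:3,3],get_state()["q"].round(2),get_state()["clock"])
    except MotionError as e: print(nm,e); continue
    for n in dict(w_blk=["block"],w_jig=["jig","slot","corner","fence"],w_stand=["stand","stop_plate","spacer"])[nm]:
        print(n,[(d["centre"],round(d["score"],2)) for d in tip_of("wrist",n)])
E
```

```text
plate [ 0.429 -0.315  0.107]
stand [ 0.428 -0.329  0.04 ]
blkA [0.409 0.334 0.06 ]
blkB [0.268 0.369 0.06 ]
jig [ 0.537 -0.02   0.03 ]
loose [ 0.379 -0.192  0.1  ]
[[-3.000e-04 -9.470e-01 -3.212e-01  8.340e-02]
 [ 1.000e+00 -3.000e-04  0.000e+00  6.000e-04]
 [-1.000e-04 -3.212e-01  9.470e-01 -1.436e-01]
 [ 0.000e+00  0.000e+00  0.000e+00  1.000e+00]] 346.9467310656855
w_blk [0.34792637 0.3459886  0.47326322] [0.54 0.29 0.   1.29 0.   0.54] 3.0583
block [([310.8, 163.8], 0.88), ([332.8, 54.7], 0.78)]
w_jig [ 0.53710913 -0.0190208   0.47369766] [-0.15  0.43  0.21  1.35  0.   -0.15] 4.6833
jig [([323.4, 116.2], 0.88)]
slot [([363.8, 141.2], 0.58)]
corner [([358.5, 172.3], 0.59)]
fence [([321.2, 115.8], 0.7), ([306.4, 180.6], 0.59)]
w_stand [ 0.42754709 -0.30250061  0.47363967] [-0.66  0.37  0.12  1.32  0.   -0.66] 6.1
stand [([291.2, 120.4], 0.97)]
stop_plate [([414.3, 76.9], 0.83), ([311.8, 116.5], 0.76), ([512.2, 260.0], 0.23)]
spacer [([274.2, 124.3], 0.64), ([562.2, 250.1], 0.23)]
```

```bash
python3 - <<'E'
import cv2,numpy as np
a=[cv2.imread(f"pics/{n}.png") for n in ("w_blk","w_jig","w_stand")]
m=np.vstack([np.hstack([a[0][0:290,140:540],a[1][0:290,140:540]]),np.hstack([a[2][0:290,140:540],a[2][0:290,240:640]])])
cv2.imwrite("pics/m1.png",m)
E
```

```text
(no output)
```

View pics/m1.png

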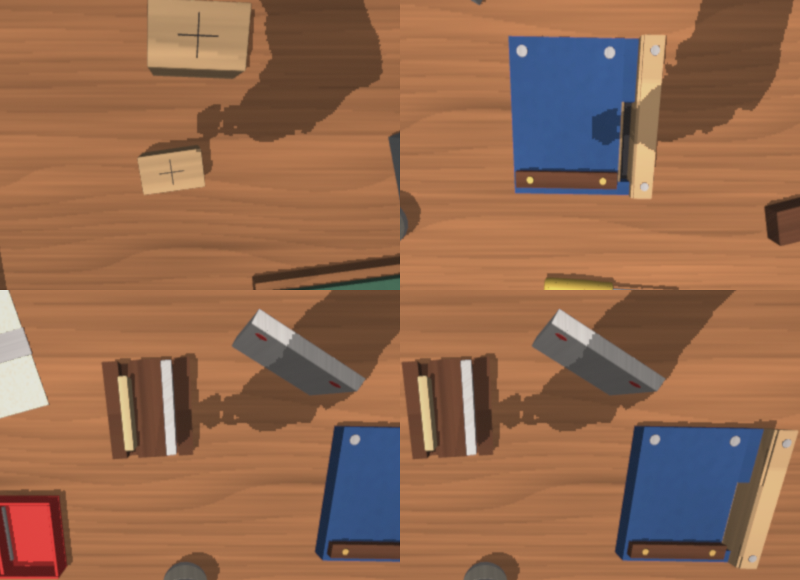

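The blocks show at wrist pixels (312,172) for the small one and (340,35) for the large one. The plate in the stand is a thin white strip at (308,117). The jig's bed has its left corners at (250,37) and (256,192), and the wall runs from (382,36) to (391,199). Now I'll fit sizes and poses.

```bash
cat > m.py <<'E'
from h import *
from scipy.optimize import least_squares
def load(n): return dict(np.load(f"pics/{n}.npz"))
def rect(f,mask,z,seed):
    n,l=cv2.connectedComponents(mask.astype(np.uint8)); m=(l==l[seed[1],seed[0]])
    c=max(cv2.findContours(m.astype(np.uint8),0,cv2.CHAIN_APPROX_NONE)[0],key=len)[:,0]
    W=p2w(f,c,z)[:,:2]*1000
    r=cv2.minAreaRect(W.astype(np.float32)); b=cv2.boxPoints(r)
    e=b[1]-b[0],b[2]-b[1]; L=max(e,key=np.linalg.norm)
    return np.array(r[0]).round(1),np.sort(r[1]).round(1),round(np.degrees(np.arctan2(L[1],L[0]))%180,2)
def jigfit(f,pts,obj):
    g=cv2.cvtColor(f["img"],cv2.COLOR_RGB2GRAY)
    p=cv2.cornerSubPix(g,np.float32(pts).reshape(-1,1,2),(4,4),(-1,-1),(3,50,.01)).reshape(-1,2)
    def res(q):
        c,s=np.cos(q[2]),np.sin(q[2]); O=np.array(obj)/1000
        W=np.c_[q[0]+c*O[:,0]-s*O[:,1],q[1]+s*O[:,0]+c*O[:,1],O[:,2]]
        return (w2p(f,W)-p).ravel()
    s=least_squares(res,[.53,-.02,0],loss="soft_l1"); return s.x,res(s.x).reshape(-1,2).round(1),p.round(1)
E
python3 - <<'E'
from m import *
f=load("w_stand"); h=cv2.cvtColor(f["img"],cv2.COLOR_RGB2HSV)
m=(h[...,2]>150)&(h[...,1]<60); print("plate",rect(f,m,.107,(308,117)))
m=(h[...,2]>120)&(h[...,1]<150)&(h[...,0]>15); print("spacer?",h[124,266], h[117,308],h[128,298], rect(f,m,.062,(266,124)))
f=load("w_blk"); h=cv2.cvtColor(f["img"],cv2.COLOR_RGB2HSV); print(h[185,300],h[172,330],h[250,312],h[20,320])
m=cv2.morphologyEx(((h[...,2]>165)&(h[...,1]<115)).astype(np.uint8),cv2.MORPH_CLOSE,np.ones((3,3)))
print("A",rect(f,m,.06,(300,182))); print("B",rect(f,m,.06,(310,25)))
f=load("w_jig")
x,r,p=jigfit(f,[(250,37),(256,192),(406,36),(391,199)],[(-85,-85,30),(95,-85,30),(-85,88,50),(95,88,50)])
print(x[:2]*1000,np.degrees(x[2]),r,p)
x,r,p=jigfit(f,[(250,37),(256,192)],[(-85,-85,30),(95,-85,30)]); print(x[:2]*1000,np.degrees(x[2]),r)
E
```

```text
plate (array([ 429.6, -312.4]), array([10.1, 89.7]), np.float32(3.07))
spacer? [ 20  89 226] [ 17  11 216] [ 10 136 114] (array([ 435.5, -362. ]), array([11.3, 80.2]), np.float32(3.22))
[ 16 108 214] [ 16 108 203] [ 12 140 160] [ 16 106 180]
A (array([409.1, 337.5]), array([44. , 74.2]), np.float32(97.95))
B (array([265.5, 366.2]), array([ 64. , 105.7]), np.float32(87.85))
[536.47226433 -14.38011843] -0.9307240809502211 [[-0.2  0.2]
 [-0.1 -0.3]
 [ 0.2  0.1]
 [ 0.1 -0.1]] [[248.4  35.3]
 [255.  192.9]
 [405.1  34.6]
 [391.  198.4]]
[536.45330009 -14.20369701] -0.928254406763719 [[-0.   0.2]
 [ 0.  -0.3]]
```

The stand plate measures 10 × 90 mm and small block A 44 × 74 mm, so those are the right pair. The jig fit residuals are below 0.3 px. Next is the plate.

```bash
cat >> h.py <<'E'
J=np.array([.5365,-.0144]); JY=np.radians(-.93)
def jw(x,y,z): # jig mm -> world m
    c,s=np.cos(JY),np.sin(JY); return np.array([J[0]+(c*x-s*y)/1000,J[1]+(s*x+c*y)/1000,z/1000])
def rep(t=""):
    s=get_state(); print(t,round(s["clock"],2),s["position"].round(4),s["contact_force"].round(1),"gap",round(s["finger_gap"],3),"grip",round(s["grasp_force"],1),flush=True); return s
E
python3 - <<'E'
from h import *
d=down(np.radians(3.07)); p=np.array([.4296,-.3124,.069])
movep(p+[0,0,.07],d); rep()
move_l(p,.08,until_force=10); rep("at plate")
grab(50); s=rep("grip")
if s["finger_gap"]<.03: raise SystemExit("missed")
move_l(s["position"]+[0,0,.03],.06); rep("lift3")
move_l(s["position"]+[0,0,.16],.15); rep("lift")
q=jw(30,56.2,0); dj=down(JY)
movep([q[0],q[1],.23],dj); move_l([q[0],q[1],.069+.035],.15); rep("above slot")
shot("wrist","w_over"); shot("scene","s_over")
E
```

```text
7.09 [ 0.431  -0.3132  0.1402] [ 0.1 -0.3 -0.2] gap 0.999 grip 0.0
at plate 8.12 [ 0.43   -0.3127  0.0695] [-0.9 -1.2  0. ] gap 0.999 grip 0.0
grip 8.79 [ 0.4297 -0.3126  0.0691] [-0.1 -0.3  1.3] gap 0.106 grip 49.0
lift3 9.44 [ 0.4298 -0.3126  0.0993] [-0.1 -0.4 -1.4] gap 0.113 grip 48.7
lift 10.46 [ 0.4292 -0.3121  0.2281] [-0.5 -0.4 -1.6] gap 0.111 grip 48.7
above slot 12.87 [0.5682 0.041  0.1049] [-0.6  0.7 -3.2] gap 0.109 grip 48.7
```

```bash
python3 - <<'E'
import cv2,numpy as np
a=cv2.imread("pics/w_over.png"); b=cv2.imread("pics/s_over.png")
b=cv2.resize(b[150:330,200:440],None,fx=2.22,fy=2.22)[:400]
a=cv2.resize(a,(533,400))
cv2.imwrite("pics/m2.png",cv2.resize(np.hstack([a,b[:, :533]]),None,fx=.75,fy=.75))
E
```

```text
(no output)
```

View pics/m2.png

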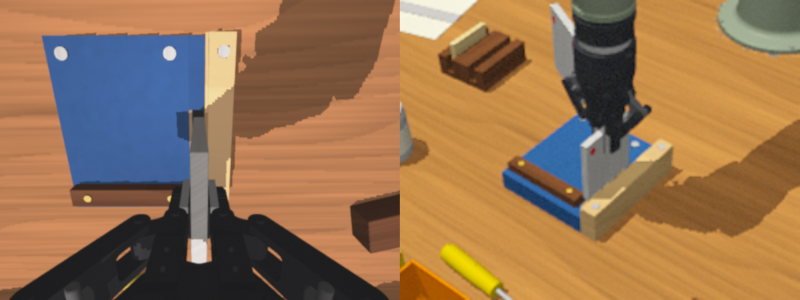

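The plate is held upright over the slot, just in front of the pale wall. I'll lower it now.

```bash
python3 - <<'E'
from h import *
q=jw(30,56.2,0)
hit=move_l([q[0],q[1],.057],.05,until_force=10); s=rep(f"down {hit}")
E
```

```text
down True 13.75 [0.5666 0.0413 0.062 ] [-0.5 -0.2  5.5] gap 0.11 grip 49.7
```

It reached the seated height, 7 mm lower than in the stand, as expected. I'll release it and fetch the block.

```bash
python3 - <<'E'
from h import *
s=get_state(); let_go(); rep("rel")
move_l(s["position"]+[0,0,.09],.15)
for y in (98,-82):
    print(y,ik([.4091,.3375,.1],down(np.radians(y-.05))),ik(jw(40,10,60),down(JY+np.radians(y-8))))
shot("top","t2")
yaw=np.radians(7.95+90); d=down(yaw)
movep([.4091,.3375,.12],d); rep()
move_l([.4091,.3375,.019],.12,until_force=10); rep("at block")
grab(50); s=rep("grip")
if s["finger_gap"]<.3: raise SystemExit("missed")
move_l(s["position"]+[0,0,.19],.2); rep("lift")
f=shot("wrist","w_blkheld")
E
python3 - <<'E'
import cv2,numpy as np
a=cv2.imread("pics/t2.png")[150:310,270:430]; b=cv2.imread("pics/w_blkheld.png")
cv2.imwrite("pics/m3.png",np.hstack([cv2.resize(a,(400,400)),cv2.resize(b,(400,300))[:, :] if 0 else cv2.copyMakeBorder(cv2.resize(b,(400,300)),0,100,0,0,0)]))
E
```

```text
rel 14.47 [0.5657 0.0413 0.0613] [-0.6  0.4 -0.4] gap 1.0 grip 0.0
98 [ 5.50562992e-01  4.17545214e-01 -4.26067477e-01  7.27183635e-01
 -4.44089210e-16 -1.15898701e+00] [-1.36734443e-01  5.39964241e-01 -3.38972355e-01  6.91859731e-01
 -4.44089210e-16 -1.69129921e+00]
-82 [ 5.50562992e-01  4.17545214e-01 -4.26067477e-01  7.27183635e-01
  4.44089210e-16  1.98260564e+00] [-1.36734443e-01  5.39964241e-01 -3.38972355e-01  6.91859731e-01
  4.44089210e-16  1.45029345e+00]
 16.55 [0.4096 0.337  0.1198] [ 0.1 -0.1 -0. ] gap 0.998 grip 0.0
at block 17.54 [0.4097 0.3377 0.0196] [ 0.7 -0.   0.5] gap 0.997 grip 0.0
grip 18.0 [0.4096 0.3378 0.0197] [-1.1 -0.8  4.6] gap 0.518 grip 51.6
lift 19.1 [0.4088 0.3374 0.2084] [ 0.5  0.4 -0.4] gap 0.519 grip 51.0
```

View pics/m3.png

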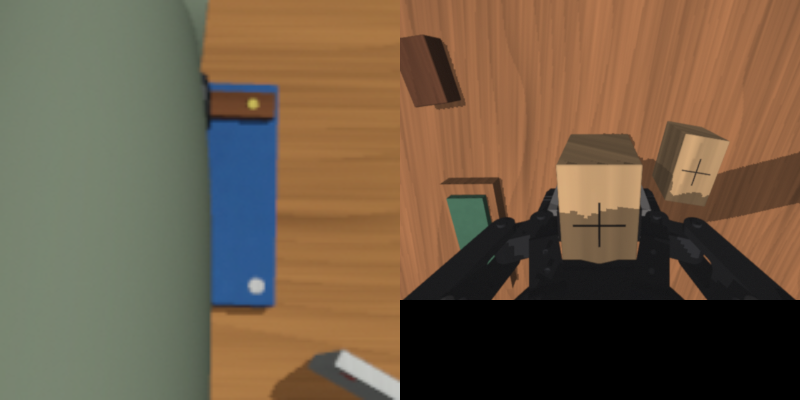

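The block is held squarely. The arm hid the plate from the top camera, so I'll check it from the scene view on the way in.

```bash
python3 - <<'E'
from h import *
d=down(JY+np.pi/2)
movep(jw(34,2,208),d); rep("over")
shot("scene","s3")
print([(x["centre"],x["score"]) for x in silhouettes("scene","stop_plate")])
f=shot("wrist","w3")
print("expected plate top corners scene",w2p(load:=dict(np.load("pics/s3.npz")),[jw(30+a,56.2,100) for a in(-45,45)]).round())
move_l(jw(34,2,75),.15); rep("low")
E
python3 - <<'E'
import cv2,numpy as np
a=cv2.imread("pics/s3.png")[170:320,220:420]; b=cv2.imread("pics/w3.png")
cv2.imwrite("pics/m4.png",np.hstack([cv2.resize(a,(400,300)),cv2.resize(b,(400,300))]))
E
```

```text
over 20.58 [ 0.5703 -0.0118  0.2079] [ 0.  -1.3 -0.6] gap 0.52 grip 51.0
[([324.0, 249.5], 0.67), ([244.7, 313.0], 0.59), ([189.2, 228.2], 0.24)]
expected plate top corners scene [[337. 231.]
 [312. 252.]]
low 21.77 [ 0.5713 -0.013   0.0759] [-0.6  0.4 -0.1] gap 0.524 grip 51.0
```

View pics/m4.png

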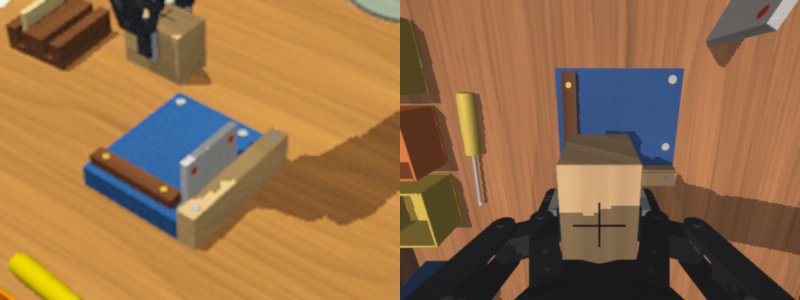

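The plate is seated: its top corners are at scene pixels (311,250) and (339,231), against the expected (312,252) and (337,231). Now I'll set the block down and press it into the corner.

```bash
python3 - <<'E'
from h import *
c,s=np.cos(JY),np.sin(JY); ex=np.array([c,s,0]); ey=np.array([-s,c,0])
def F(t):
    f=np.mean([(sleep(.03),get_state()["contact_force"])[1] for _ in range(5)],0); st=get_state()
    p=st["position"]-np.r_[J,0]
    print(t,round(st["clock"],1),"jig F",(f@ex).round(1),(f@ey).round(1),f[2].round(1),"jig pos",(p@ex*1000).round(1),(p@ey*1000).round(1),(p[2]*1000).round(1),flush=True)
    return f
F("free")
p=jw(34,2,75)
hit=move_l(jw(34,2,44),.03,until_force=4); F(f"land {hit}")
z=get_state()["position"][2]
move_l(np.r_[jw(34,2,0)[:2],z+.0005],.02); F("relax")
p=np.r_[jw(34,20,0)[:2],z+.0005]
hit=move_l(p,.03,until_force=8); F(f"y {hit}")
E
```

```text
free 21.9 jig F -0.0 0.2 -0.6 jig pos 34.8 1.9 76.1
land True 22.9 jig F -0.4 -0.1 5.1 jig pos 33.5 2.0 49.6
relax 23.3 jig F -0.1 0.0 -1.3 jig pos 33.7 2.1 49.7
y True 24.0 jig F 0.4 -0.5 1.9 jig pos 33.5 14.7 49.7
```

```bash
cat > push.py <<'E'
from h import *
c,s=np.cos(JY),np.sin(JY); ex=np.array([c,s,0]); ey=np.array([-s,c,0])
def F(t):
    f=np.mean([(sleep(.03),get_state()["contact_force"])[1] for _ in range(5)],0); st=get_state()
    p=st["position"]-np.r_[J,0]; g=np.array([f@ex,f@ey,f[2],p@ex*1000,p@ey*1000,p[2]*1000])
    print(t,round(st["clock"],1),"jig F",g[:3].round(1),"pos",g[3:].round(1),flush=True)
    return g
def to(x,y,z,v=.02,uf=None): return move_l(jw(x,y,z),v,until_force=uf)
E
python3 - <<'E'
from push import *
hit=to(52,14.0,49.9,.03,8); g=F(f"x {hit}")
x0,y=g[3],14.2
for i in range(12):
    y+=.4; to(x0-.3,y,49.9); g=F(f"y cmd {y:.1f}")
    if g[1]<-9: break
x=x0
for i in range(12):
    x+=.4; to(x,y,49.9); g=F(f"x cmd {x:.1f}")
    if g[0]<-9: break
E
```

```text
x True 24.4 jig F [-0.3 -0.4  5.1] pos [33.7 14.6 49.7]
y cmd 14.6 24.8 jig F [-0.2 -0.2  1.6] pos [33.2 14.6 49.7]
y cmd 15.0 25.2 jig F [-0.4 -2.1  0.8] pos [33.2 14.7 49.8]
y cmd 15.4 25.6 jig F [-1.  -5.   0.8] pos [33.2 14.8 49.8]
y cmd 15.8 26.0 jig F [-1.  -6.3  0.9] pos [33.2 14.8 49.9]
y cmd 16.2 26.5 jig F [-1.1 -7.7  1.2] pos [33.2 14.8 49.9]
y cmd 16.6 26.9 jig F [-1.6 -8.5  1.2] pos [33.2 14.8 50. ]
y cmd 17.0 27.3 jig F [-1.8 -9.8  1.7] pos [33.2 14.9 50. ]
x cmd 34.1 27.7 jig F [-3.  -9.4  2.6] pos [33.3 14.9 49.9]
x cmd 34.5 28.1 jig F [-3.9 -9.7  3.8] pos [33.3 14.8 49.9]
x cmd 34.9 28.5 jig F [-4.7 -9.5  4.8] pos [33.3 14.9 49.9]
x cmd 35.3 29.0 jig F [ -5.7 -10.    5.8] pos [33.4 14.8 49.9]
x cmd 35.7 29.4 jig F [ -6.4 -10.1   7.1] pos [33.3 14.8 49.9]
x cmd 36.1 29.8 jig F [ -8.  -10.2   7.9] pos [33.4 14.9 49.9]
x cmd 36.5 30.2 jig F [ -8.3 -10.4   8.8] pos [33.5 14.9 49.9]
x cmd 36.9 30.6 jig F [ -9.8 -10.1   9.9] pos [33.5 14.8 49.9]
```

X stopped at 33.4 mm, where 42.5 is expected, so this is a friction stop and not the fence. I'll back off, approach the fence just above the bed, and seat again.

```bash
python3 - <<'E'
from push import *
to(33.5,10,50); to(33.5,10,52.5); F("lifted")
hit=to(52,10,52.5,.025,6); g=F(f"x {hit}"); x0=g[3]
if not 39<x0<46: raise SystemExit("odd")
to(x0-.3,10,52.5); hit=to(x0-.3,10,45,.02,4); g=F(f"land {hit}"); z=g[5]
to(x0-.3,10,z+.2); F("relax")
hit=to(x0-.3,22,z+.2,.025,6); g=F(f"y {hit}")
E
```

```text
lifted 31.6 jig F [-0.2 -0.6 -1.1] pos [33.5 10.  52.5]
x True 32.3 jig F [ 0.1 -0.1 -1. ] pos [41.9 10.2 51.3]
land True 33.0 jig F [-0.6 -0.1  5. ] pos [42.   9.9 49.8]
relax 33.4 jig F [ 0.2 -0.1  1.2] pos [41.6 10.  49.9]
y True 33.9 jig F [-0.  -0.6  4.4] pos [41.5 14.6 49.9]
```

```bash
python3 - <<'E'
from push import *
x,y,z=41.6,14.0,50.1
to(x,y,z); F("start")
for i in range(20):
    x+=.5; to(x,y,z); g=F(f"x {x:.1f}")
    if g[0]<-4: break
for i in range(20):
    y+=.5; to(x,y,z); g=F(f"y {y:.1f}")
    if g[1]<-10: break
for i in range(12):
    x+=.5; to(x,y,z); g=F(f"x {x:.1f}")
    if g[0]<-10: break
shot("scene","s5"); shot("wrist","w5")
E
python3 - <<'E'
import cv2,numpy as np
a=cv2.imread("pics/s5.png")[150:330,200:440]; b=cv2.imread("pics/w5.png")
cv2.imwrite("pics/m5.png",np.hstack([cv2.resize(a,(400,300)),cv2.resize(b,(400,300))]))
E
```

```text
start 34.3 jig F [-0.1  0.3  1.6] pos [41.4 14.2 49.9]
x 42.1 34.7 jig F [-1.7  0.4  1.8] pos [41.8 14.1 50. ]
x 42.6 35.1 jig F [-0.3 -0.1  0. ] pos [42.7 13.9 50. ]
x 43.1 35.5 jig F [ 0.1 -0.2 -1.2] pos [43.1 14.  50. ]
x 43.6 36.0 jig F [-1.7  0.4 -0.5] pos [43.3 14.  50. ]
x 44.1 36.4 jig F [-4.9 -0.3  1.9] pos [43.3 14.  50. ]
y 14.5 36.8 jig F [-5.3 -2.   2.5] pos [43.3 14.  50. ]
y 15.0 37.2 jig F [-5.4 -2.9  3. ] pos [43.3 14.1 50. ]
y 15.5 37.6 jig F [-6.  -4.   3.1] pos [43.3 14.2 50.1]
y 16.0 38.0 jig F [-5.7 -5.1  3.4] pos [43.3 14.3 50.1]
y 16.5 38.5 jig F [-5.6 -5.   3.3] pos [43.3 14.7 50.1]
y 17.0 38.9 jig F [-6.1 -6.6  3.2] pos [43.3 14.8 50.1]
y 17.5 39.3 jig F [-5.8 -8.1  3.5] pos [43.3 14.8 50.1]
y 18.0 39.7 jig F [-5.6 -8.7  3.5] pos [43.3 14.8 50.2]
y 18.5 40.1 jig F [ -6.4 -10.3   3.9] pos [43.3 14.8 50.3]
x 44.6 40.5 jig F [ -7.5 -10.1   4.9] pos [43.3 14.9 50.2]
x 45.1 41.0 jig F [ -9.  -10.3   6.6] pos [43.4 14.9 50.3]
x 45.6 41.4 jig F [-10.3 -10.6   7.5] pos [43.4 14.9 50.3]
```

View pics/m5.png

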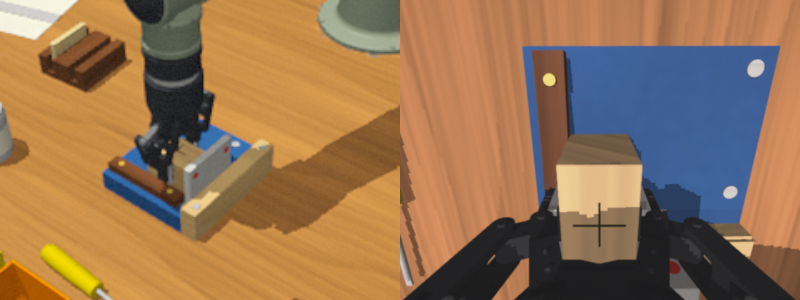

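Both stops are confirmed. Y repeated at 14.85 mm, and X stopped at 43.3 mm with almost no bed load. The picture shows the block in the corner between fence and plate. I'll add a little Y push to allow for fence friction, then hand in.

```bash
python3 - <<'E'
from push import *
to(45.6,20,50.3); F("y20"); sleep(.5); g=F("hold"); rep()
if g[0]<-6 and g[1]<-9 and abs(g[3]-43.4)<.6 and abs(g[4]-14.9)<.6: print(sign_off())
E
```

```text
y20 41.9 jig F [-10.  -14.8   6.7] pos [43.4 14.9 50.4]
hold 42.6 jig F [ -9.9 -14.5   6.6] pos [43.4 15.  50.4]
 42.57 [ 5.801e-01 -1.000e-04  5.040e-02] [-10.4 -13.3   6.5] gap 0.519 grip 52.7
the job is handed in; nothing more can be done
None
```

The stop plate is seated in the jig's slot and released, and the block is held in the corner with about 10 N toward the fence and 14 N toward the plate (wrist readings; friction takes a share of each); I handed the job in at about 43 s and got no verdict back.

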